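# Make up the post kit and the craft kit at the desk under the stairs

### The arm

A 6-joint arm with a two-finger parallel gripper is mounted at the origin on the work surface. World frame = base frame: x ahead of the robot, y to its left, z up, the work surface at z = 0. Lengths are in m, angles in rad, forces in N, time in s.
With the tool pointing down it reaches from about 0.35 to 0.85 m from the base axis. Payload 8.1 kg.
Tool frame: the origin (TCP) lies at the very end of the fingers, on their centre line; the grasp point (between the pads) lies 19 mm behind it; z points along the fingers, y is the line along which they close (so a half turn about z gives the same grasp; the last joint's range is limited). The gripper opens to 93 mm and grips with 3 to 60 N. Pads are 15 mm wide; open, the fingers measure 128 mm over their backs; the gripper's body (75 mm by 188 mm) begins 65 mm behind the grasp point.
Start: joints at [-1.427, 0.13, 1.488, -0, 1.523, -0.085], TCP at [0.136, -0.584, 0.219] pointing down, gripper open.
Joint ranges: [-2.96, 2.96], [-0.89, 2.26], [0.02, 2.5], [-1.34, 4.48], [0, 2.73], [-2.66, 2.66]. Speed limits (rad/s): [2.39, 2.39, 2.79, 3.14, 3.14, 3.14].

### API

Orientations are given as a rotation vector (axis times angle).
In Python, from plant import monitor, eyes, ticket gives the robot as it stands.
- The arm moves only by the tool arm_command, never from a script. Its argument "deltas" is a list that holds one entry, the list of rows, each a list of 6 numbers: the shift along the world's x, y, z in cm, then the turn, a rotation vector about the world's x, y, z in degrees. In form: [[[tx, ty, tz, rx, ry, rz], ...]]. A call has 1 to 12 rows; each row shifts and turns the commanded pose from where the row before left it; what a row does not reach is not made up. A row lasts 1/12 s, in which the tool goes at most 41.7 mm and 7.16 degrees, less where a joint would pass 70% of its speed; a pose out of reach is approached as far as the arm can. A call is refused whole if a number of a shift passes 4.17 or a number of a turn 7.16, either way. A call with a gripper value outside its range is refused whole. "gripper" is the opening, from -1 (shut) to 1 (fully open), set as the call begins (left out, the last holds). The fingers move at their own pace and stop on an object; "squeeze" is the grip in N (left out, the last holds). Time passes only in rows, so rows that do not move let the fingers close. It gives the time, the measured TCP pose, the force, the opening and the grip force at its end, in the units of the state.
- monitor.read_state(): the state, without advancing time (a new reading comes with each control period).
- eyes.read_camera(name): name is "scene" or "side" or "wrist"; returns the picture (384x512x3 uint8, blue, green, red); there is no depth.
- eyes.camera_model(name): a dict with "fx", "fy", "cx", "cy" (pixels), "rvec" (rotation vector, rad) and "tvec" (3), from world to camera coordinates, as OpenCV has them. Camera axes: x right, y down, z forward; pixel columns grow to the right and rows downward; lengths in m; the calibration is good to about 2 mm. The wrist camera is an equidistant fisheye: a pixel r from the principal point sees the ray r / f radians off the axis. A picture is of the moment at which its call begins: read the wrist's pose just before it. camera_model takes no time and is no camera call; for the wrist camera it gives the pose at the moment of the call.
- ticket.close_job(): hands the job in; it is judged then, once.
The state is a dict: "t": time; "q": joint angles; "dq": joint speeds; "joint_torque": joint torques, N m; "tool_pos": TCP position; "orientation": TCP orientation; "force": force on the tool from outside, world axes, zero at the start; "wrist_torque": the same for the moment, N m; "opening": finger opening in m; "gripper_force": force on a finger pad.
Only numpy, scipy, OpenCV 4.12 (cv2) and the standard library are available. Lean on these libraries where they do the work, as an engineer would, in place of code of your own. Each camera call takes 0.05 s, during which the arm holds its last target. There are 200 camera calls.

### The job

Make up two desk kits, setting things down gently rather than dropping them. The post kit in the blue tray is wanted first, so finish it before moving anything for the other one: lay the ink pad flat on the tray's floor and stand the rubber stamp upright in the middle of the pad. Then make up the craft kit in the yellow tray: the tape roll lying flat on the tray's floor, the red-capped glue stick standing upright on that floor inside the roll's core, and the pink eraser lying flat on the floor beside the roll; leave the white eraser and the green-capped glue stick where they are, and let go of everything.

Things in the scene. Friction and masses are not known exactly. Their poses are not given: they have to be found in the camera images.
- blue_tray: Blue plastic open tray, fixed to the desk, 220 mm along its x, 140 mm along its y, 18 mm high; walls 5 mm thick, floor 5 mm thick (inside 210 x 130 mm). Origin: centre of its underside, z up.
- yellow_tray: Yellow plastic open tray, fixed to the desk, same form and sizes as the blue one: 220 x 140 x 18 mm, long side along its x, walls and floor 5 mm thick. Origin: centre of its underside, z up.
- ink_pad: Ink pad: grey flat block with a violet top face, 88 mm along its x, 60 mm along its y, 16 mm high, 90 g. Lies flat at the start. Origin: centre of its underside, z up. Grasp across its 60 mm width.
- stamp: Rubber stamp, standing upright: round black base 40 mm in diameter and 12 mm high, thin brass neck, upright wooden grip 26 mm in diameter from 30 to 70 mm height; 70 g. Origin: centre of its underside, z up along the grip.
- tape_roll: Turquoise tape roll lying flat (axis upright): outer diameter 66 mm, open core 42 mm in diameter right through, 25 mm high, 60 g. Origin: centre of its underside, z up along its axis.
- red_glue: Glue stick with a red cap, white barrel, standing upright: cylinder 24 mm in diameter, 85 mm high, 40 g. Origin: centre of its underside, z up along it.
- green_glue: Glue stick with a green cap, otherwise the same as the red one (24 mm in diameter, 85 mm high, upright); to be left alone. Origin: centre of its underside.
- pink_eraser: Pink eraser with a white paper sleeve, 46 mm along its x, 22 mm along its y, 14 mm high, 25 g, lying flat. Origin: centre of its underside, z up.
- white_eraser: White eraser with a blue sleeve, same sizes as the pink one (46 x 22 x 14 mm); to be left alone. Origin: centre of its underside.

How it is judged:
By the outcome, as a careful person would: the job done as asked, in the order asked, and still so for the second after the job is handed in, with the robot touching nothing.
It also fails if it takes over 136 s, if anything falls off the work surface, if the arm or the gripper's body presses on something with over 40 N, if the wrist force passes 120 N, or if a joint passes its speed limit or range.

## Working session

There is one attempt and no reset: what is moved stays moved. The work goes in short steps, Python scripts to look and compute and a tool call to move; the robot and the scene stay as the last step left them, time stands still between calls to the robot, and variables do not carry over. Pictures are saved under pics/ and viewed, at most 14 in all, crops included, and the job is handed in when it is done.

Besides the shell and the picture viewer there is one more tool, called after ">>>" as name(argument=value, ...), one argument or row to a line, values as JSON. arm_command: Moves the arm, as the interface text tells. Its arguments: {"type":"object","properties":{"deltas":{"type":"array"},"gripper":{"type":"number"},"squeeze":{"type":"number"}},"required":["deltas"]}

```bash
ls; mkdir -p pics
python3 - <<'E'
from plant import monitor, eyes
import cv2
for n in ("scene","side","wrist"):
    m=eyes.camera_model(n);print(n,m)
    cv2.imwrite(f"pics/{n}0.png",eyes.read_camera(n))
s=monitor.read_state();print(s)
E
```

```text
pics
scene {'fx': 387.42331907650527, 'fy': 387.42331907650527, 'cx': 260.75895207061706, 'cy': 198.6779852711272, 'rvec': array([ 0.79256723,  2.63570373, -1.01056953]), 'tvec': array([ 0.48029229, -0.2048263 ,  1.05663596])}
side {'fx': 379.9917098635914, 'fy': 379.9917098635914, 'cx': 259.0998839017532, 'cy': 192.92492074147944, 'rvec': array([ 0.34202169, -2.87616018,  1.03995749]), 'tvec': array([0.5459236 , 0.13671479, 0.99856006])}
wrist {'fx': 297.3186396354542, 'fy': 297.3186396354542, 'cx': 254.24808776326336, 'cy': 190.49332789831726, 'rvec': array([-2.29098022,  1.81875479,  0.24363476]), 'tvec': array([-0.59925293, -0.03086319,  0.38903709])}
{'t': 0.15, 'q': array([-1.42740698e+00,  1.30995006e-01,  1.48900146e+00,  3.34815028e-06,
        1.52301029e+00, -8.53923616e-02]), 'dq': array([-0.00107225, -0.0018764 , -0.0035371 ,  0.00230702, -0.00174604,
       -0.00041304]), 'joint_torque': array([ 1.20118086e-03, -5.60475791e+01, -4.92331982e+01,  7.69429514e-02,
        3.05795681e-02, -9.65455342e-05]), 'tool_pos': array([ 0.13604039, -0.58393189,  0.21783925]), 'orientation': array([-3.11965643e+00, -3.58424637e-01,  5.91268232e-05]), 'force': array([-0.24809788, -0.91879823, -0.95414327]), 'wrist_torque': array([-0.00719387,  0.02129351, -0.0047258 ]), 'gripper_force': 0.0, 'opening': 0.0932132606457021}
```

View pics/scene0.png

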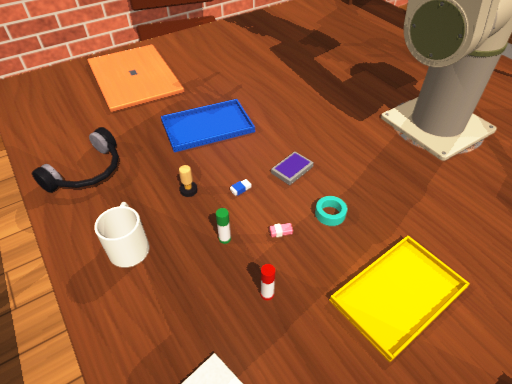

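View pics/side0.png

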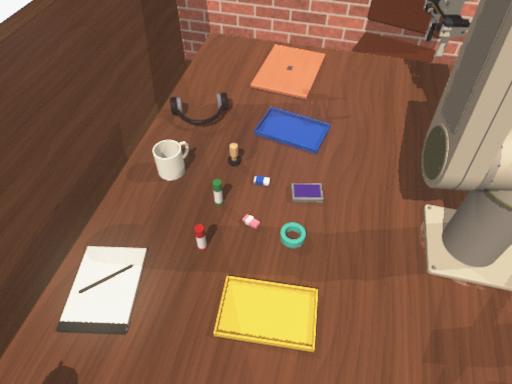

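The views show blue tray (208,124 scene / 292,130 side), yellow tray (400,295 / 268,312), pad (292,167 / 307,192), stamp (187,180 / 234,153), tape (331,211 / 293,235), red glue (267,281 / 201,237), green glue (223,226 / 218,191), pink eraser (281,230 / 251,221) and white eraser (241,187 / 262,181).

```bash
cat > h.py <<'E'
import cv2, numpy as np
from plant import monitor, eyes
def cam(n):
    m=eyes.camera_model(n); R=cv2.Rodrigues(np.array(m["rvec"]))[0]
    return n,m,R,-R.T@np.array(m["tvec"])
def rays(c,p):
    n,m,R,C=c; p=np.atleast_2d(np.asarray(p,float)).reshape(-1,2)
    d=np.c_[(p[:,0]-m["cx"])/m["fx"],(p[:,1]-m["cy"])/m["fy"]]
    if n=="wrist":
        r=np.linalg.norm(d,axis=1)+1e-9
        d=np.c_[d*(np.sin(r)/r)[:,None],np.cos(r)]
    else: d=np.c_[d,np.ones(len(d))]
    return d@R
def plane(c,p,z):
    d=rays(c,p); return c[3]+d*((z-c[3][2])/d[:,2])[:,None]
def tri(c1,p1,c2,p2):
    out=[]
    for a,b in zip(rays(c1,p1),rays(c2,p2)):
        A=np.zeros((3,3));B=np.zeros(3)
        for d,C in((a,c1[3]),(b,c2[3])):
            d=d/np.linalg.norm(d);P=np.eye(3)-np.outer(d,d);A+=P;B+=P@C
        out.append(np.linalg.solve(A,B))
    return np.array(out)
HS={"blue":((105,150,60),(122,255,255)),"yellow":((22,150,80),(34,255,255)),"violet":((123,90,40),(145,255,255)),
 "turq":((80,100,60),(95,255,255)),"red":((0,200,90),(4,255,255)),"green":((55,120,40),(75,255,255)),"pink":((165,50,120),(179,180,255)),
 "wood":((14,80,150),(22,200,255))}
def blobs(img,col,amin=15):
    hsv=cv2.cvtColor(cv2.GaussianBlur(img,(3,3),0),cv2.COLOR_BGR2HSV)
    m=cv2.inRange(hsv,*map(np.array,HS[col]))
    cs=cv2.findContours(m,cv2.RETR_EXTERNAL,cv2.CHAIN_APPROX_NONE)[0]
    return sorted([c for c in cs if cv2.contourArea(c)>amin],key=cv2.contourArea,reverse=True)
def cen(c):
    M=cv2.moments(c);return np.array([M["m10"],M["m01"]])/M["m00"]
E
python3 - <<'E'
from h import *
np.set_printoptions(precision=4,suppress=True)
S,D=cam("scene"),cam("side")
a,b=cv2.imread("pics/scene0.png"),cv2.imread("pics/side0.png")
for k in HS:
    A,B=blobs(a,k),blobs(b,k)
    print(k,[(cen(c).round(1).tolist(),cv2.contourArea(c)) for c in A[:4]],[(cen(c).round(1).tolist(),cv2.contourArea(c)) for c in B[:4]])
    if A and B: print("  tri",tri(S,cen(A[0]),D,cen(B[0])))
for n,(c,i) in {"s":(S,a),"d":(D,b)}.items():
  for k,z in (("blue",.018),("yellow",.018),("violet",.016)):
    P=plane(c,blobs(i,k)[0],z)[:,:2]
    print(n,k,cv2.minAreaRect((P*1000).astype(np.float32)))
E
```

```text
blue [([206.4, 124.6], 2877.5), ([239.0, 187.3], 68.0)] [([293.6, 131.1], 1476.5), ([259.0, 179.5], 19.0)]
  tri [[ 0.5218 -0.3501 -0.0116]]
yellow [([399.4, 294.6], 8578.5)] [([268.1, 312.4], 5719.0)]
  tri [[ 0.4692  0.3016 -0.003 ]]
violet [([292.0, 165.1], 400.0)] [([306.8, 190.5], 266.5)]
  tri [[ 0.4372 -0.0742  0.0117]]
turq [([330.7, 210.2], 672.0)] [([292.5, 234.5], 430.0)]
  tri [[0.451  0.084  0.0102]]
red [([267.4, 273.1], 213.0)] []
green [([221.9, 216.6], 146.5)] []
pink [([286.5, 228.7], 78.5), ([272.5, 230.6], 35.5)] [([254.2, 222.9], 48.0)]
  tri [[0.5583 0.0697 0.0066]]
wood [([132.8, 76.2], 3354.0), ([22.0, 257.5], 2537.0), ([54.6, 370.2], 1165.0), ([37.0, 313.8], 974.5)] [([251.4, 319.0], 641.0), ([232.9, 149.7], 94.0), ([316.6, 298.4], 26.0)]
  tri [[0.6553 0.4402 0.5507]]
s blue ((531.5586547851562, -323.17608642578125), (156.2129364013672, 218.84544372558594), 78.87702941894531)
s yellow ((475.2071228027344, 301.94146728515625), (224.3342742919922, 141.0663299560547), 4.491106033325195)
s violet ((439.1219482421875, -71.98434448242188), (75.46743774414062, 47.90345764160156), 13.020088195800781)
d blue ((524.5076904296875, -321.0293273925781), (138.94786071777344, 210.35214233398438), 78.6702880859375)
d yellow ((469.7195739746094, 304.10174560546875), (218.02264404296875, 141.7261199951172), 4.582190036773682)
d violet ((437.0115051269531, -70.1695556640625), (72.65202331542969, 41.1863899230957), 13.957754135131836)
```

View pics/wrist0.png

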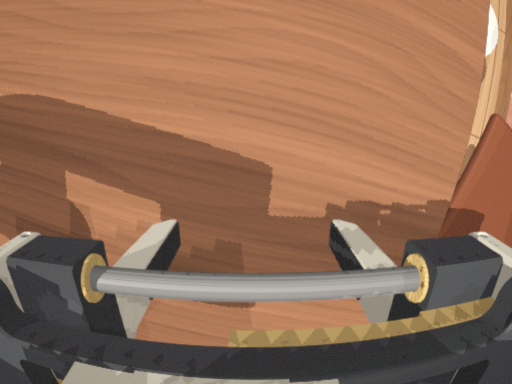

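The wrist picture shows bare desk and the gripper along the lower edge. I'm moving to an overview above the pad.

>>> arm_command(
  deltas=[
    [[2.3,3.4,0.5,0,0,0],[2.3,3.4,0.5,0,0,0],[2.3,3.4,0.5,0,0,0],[2.3,3.4,0.5,0,0,0],[2.3,3.4,0.5,0,0,0],[2.3,3.4,0.5,0,0,0],[2.3,3.4,0.5,0,0,0],[2.3,3.4,0.5,0,0,0],[2.3,3.4,0.5,0,0,0],[2.3,3.4,0.5,0,0,0],[2.3,3.4,0.5,0,0,0],[0,0,0,0,0,0]],
  ],
)

```text
t: 1.15
tool_pos: [0.3926, -0.2047, 0.2748]
orientation: [-3.119, -0.37, -0.005]
force: [0.4, -0.6, 0.6]
opening: 0.0929
gripper_force: 0.0
```

Run:
```python
from h import *
W=cam("wrist");cv2.imwrite("pics/w1.png",eyes.read_camera("wrist"))
s=monitor.read_state();print(s["t"],s["tool_pos"],s["orientation"],W[3],W[2][2])
```

```text
1.2 [ 0.39097289 -0.20732537  0.27418662] [3.11969509e+00 3.69086211e-01 2.00517522e-03] [ 0.46192823 -0.18813467  0.4401001 ] [-0.25153829 -0.06007459 -0.96598112]
```

View pics/w1.png

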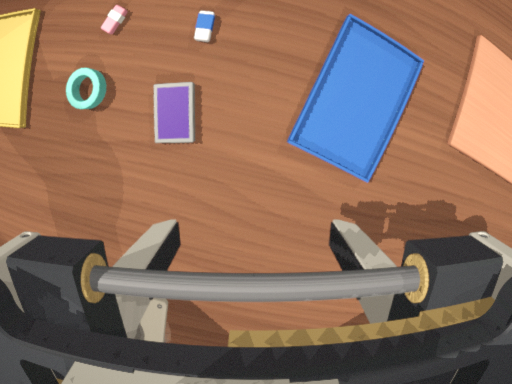

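The wrist view shows the pad (174,112), tape (86,89), blue tray (357,97), white eraser (205,27) and pink eraser (113,20). One more vantage point is needed to triangulate.

>>> arm_command(
  deltas=[
    [[2,2.5,1.5,0,0,0],[2,2.5,1.5,0,0,0],[2,2.5,1.5,0,0,0],[2,2.5,1.5,0,0,0],[0,0,0,0,0,0],[0,0,0,0,0,0]],
  ],
)

```text
t: 1.7
tool_pos: [0.4696, -0.1106, 0.3339]
orientation: [3.12, 0.361, 0.0]
force: [-0.2, 0.2, 0.3]
opening: 0.0928
gripper_force: 0.0
```

Run:
```python
from h import *
import pickle
W=cam("wrist");cv2.imwrite("pics/w2.png",eyes.read_camera("wrist"))
pickle.dump(W,open("w2.pkl","wb"))
s=monitor.read_state();print(s["t"],s["tool_pos"],s["orientation"],W[3])
b=cv2.imread("pics/w2.png")
for k in HS:
    print(k,[(cen(c).round(1).tolist(),cv2.contourArea(c)) for c in blobs(b,k)[:5]])
```

```text
1.75 [ 0.46880406 -0.11126505  0.33311036] [ 3.12072487e+00  3.58869665e-01 -1.74035292e-03] [ 0.53952808 -0.0940754   0.4990556 ]
blue [([381.5, 154.2], 8223.5), ([254.5, 86.5], 82.5)]
yellow [([26.6, 108.9], 374.0), ([76.1, 107.5], 193.5)]
violet [([227.0, 169.0], 1091.5)]
turq [([131.6, 144.5], 81.5), ([155.8, 138.3], 72.0)]
red []
green [([203.8, 13.9], 32.0)]
pink [([165.6, 84.9], 22.5)]
wood [([49.7, 112.3], 6322.5), ([323.9, 332.5], 776.5), ([418.5, 277.8], 538.5), ([423.7, 319.2], 324.0), ([309.4, 34.9], 304.0)]
```

View pics/w2.png

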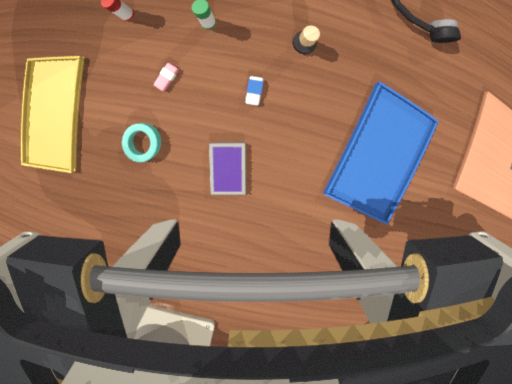

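The second wrist view shows everything: the stamp grip (309,35), tape (141,143), pad (227,169), red cap (115,4), green cap (203,10), pink eraser (166,77), yellow tray (53,113) and blue tray (381,152). Now I'll triangulate from the wrist, scene and side views.

```bash
cat >> h.py <<'E'
HS.update(blue=((105,150,60),(122,255,255)),yellow=((22,110,80),(34,255,255)),turq=((78,60,50),(98,255,255)),red=((0,190,60),(5,255,255)),red2=((174,190,60),(180,255,255)),
 pink=((165,40,100),(179,190,255)),wood=((14,60,130),(24,200,255)))
def bearing(c,cont):
    "mid bearing (unit xy) of an upright round thing"
    d=rays(c,cont)[:,:2]; d/=np.linalg.norm(d,axis=1)[:,None]
    m=d.mean(0);m/=np.linalg.norm(m); s=m[0]*d[:,1]-m[1]*d[:,0]; a=(np.arcsin(s.min())+np.arcsin(s.max()))/2
    return np.array([m[0]*np.cos(a)-m[1]*np.sin(a),m[0]*np.sin(a)+m[1]*np.cos(a)])
def axis(pairs):
    A=np.zeros((2,2));B=np.zeros(2)
    for c,cont in pairs:
        u=bearing(c,cont);P=np.eye(2)-np.outer(u,u);A+=P;B+=P@c[3][:2]
    x=np.linalg.solve(A,B)
    return x,[float(np.cross(bearing(c,k),x-c[3][:2])*1000) for c,k in pairs]
def near(img,col,p,amin=15):
    b=blobs(img,col,amin); return min(b,key=lambda c:np.linalg.norm(cen(c)-p)) if b else None
E
python3 - 2>/dev/null <<'E'
from h import *
import pickle
np.set_printoptions(precision=4,suppress=True)
V={"w":(pickle.load(open("w2.pkl","rb")),cv2.imread("pics/w2.png")),"s":(cam("scene"),cv2.imread("pics/scene0.png")),"d":(cam("side"),cv2.imread("pics/side0.png"))}
for nm,col,ps in (("stamp","wood",((309,35),(185,175),(233,150))),("tape","turq",((141,143),(331,211),(293,235))),("red","red",((115,4),(267,273),(200,230))),("green","green",((203,10),(222,217),(217,185)))):
    pr=[]
    for (k,(c,i)),p in zip(V.items(),ps):
        b=near(i,col,p)
        if b is None: print(nm,k,"none");continue
        print(nm,k,cen(b).round(1),cv2.contourArea(b),cv2.boundingRect(b))
        if np.linalg.norm(cen(b)-p)<12: pr.append((c,b))
    if len(pr)>1: print(nm,*axis(pr), "mid tri",tri(pr[0][0],cen(pr[0][1]),pr[1][0],cen(pr[1][1])))
q={}
for k,(c,i) in V.items():
    b=blobs(i,"violet")[0];q[k]=cen(b)
    print("pad",k,cv2.minAreaRect((plane(c,b,.016)[:,:2]*1000).astype(np.float32)))
print(tri(V["w"][0],q["w"],V["s"][0],q["s"]),tri(V["w"][0],q["w"],V["d"][0],q["d"]),tri(V["s"][0],q["s"],V["d"][0],q["d"]))
for k,(c,i) in V.items():
    for col,p in (("blue",0),("yellow",0)):
        b=blobs(i,col)[0]
        print(col,k,cen(b),cv2.minAreaRect((plane(c,b,.018)[:,:2]*1000).astype(np.float32)))
for n,p in (("w",(115,4)),("d",(200,230)),("d",(217,183)),("w",(141,155)),("w",(32,62)),("w",(50,100))):
    print(n,p,cv2.cvtColor(V[n][1],cv2.COLOR_BGR2HSV)[p[1],p[0]])
E
```

```text
stamp w [309.2  35.1] 314.0 (299, 25, 22, 21)
stamp s [185.5 174.9] 204.5 (179, 165, 14, 25)
stamp d [233.1 150.3] 106.0 (229, 143, 9, 18)
stamp [ 0.677  -0.1479] [0.034994610784620794, 0.04583081503800601, -0.0590726059993274] mid tri [[ 0.677  -0.1477  0.0489]]
tape w [140.8 142. ] 1086.5 (122, 124, 38, 38)
tape s [330.7 210.1] 683.5 (316, 196, 31, 29)
tape d [292.6 234.5] 447.0 (281, 223, 25, 24)
tape [0.4512 0.0835] [0.261546195375717, -0.13179618773051516, 0.3207617298000634] mid tri [[0.4513 0.0848 0.0118]]
red w none
red s [267.4 273. ] 227.5 (260, 264, 16, 20)
red d none
green w [203.8  13.9] 32.0 (198, 9, 11, 9)
green s [221.9 216.6] 146.5 (216, 209, 12, 17)
green d none
green [0.6777 0.0182] [2.636779683484747e-13, 1.6653345369377348e-13] mid tri [[0.6722 0.0115 0.0629]]
pad w ((437.1818542480469, -71.72581481933594), (71.45159912109375, 44.11530685424805), 12.573039054870605)
pad s ((439.1219482421875, -71.98434448242188), (75.46743774414062, 47.90345764160156), 13.020088195800781)
pad d ((437.0115051269531, -70.1695556640625), (72.65202331542969, 41.1863899230957), 13.957
[... 335 characters left out ...]
7812), 4.586717128753662)
blue s [206.4214 124.567 ] ((531.5586547851562, -323.17608642578125), (156.2129364013672, 218.84544372558594), 78.87702941894531)
yellow s [399.3513 294.6388] ((475.2071228027344, 301.94146728515625), (224.3342742919922, 141.0663299560547), 4.491106033325195)
blue d [293.6318 131.0575] ((524.5076904296875, -321.0293273925781), (138.94786071777344, 210.35214233398438), 78.6702880859375)
yellow d [268.08  312.448] ((469.7195739746094, 304.10174560546875), (218.02264404296875, 141.7261199951172), 4.582190036773682)
w (115, 4) [  1 183 114]
d (200, 230) [  1 190 217]
d (217, 183) [ 63 127 148]
w (141, 155) [ 83  89 248]
w (32, 62) [ 22 160 164]
w (50, 100) [ 27 106 255]
```

>>> arm_command(
  deltas=[
    [[-0.4,0.5,-3.5,0,0,0],[-0.4,0.5,-3.5,0,0,0],[-0.4,0.5,-3.5,0,0,0],[-0.4,0.5,-3.5,0,0,0],[-0.4,0.5,-3.5,0,0,0],[-0.4,0.5,-3.5,0,0,0],[-0.4,0.5,-3.5,0,0,0],[-0.3,0.5,-3.5,0,0,0],[0,0,0,0,0,0],[0,0,0,0,0,0],[0,0,0,0,0,0]],
  ],
  squeeze=20,
)

```text
t: 2.67
tool_pos: [0.4387, -0.0717, 0.0552]
orientation: [3.121, 0.356, 0.002]
force: [0.5, 0.2, 0.9]
opening: 0.0933
gripper_force: 0.0
```

Run:
```python
from h import *
W=cam("wrist");i=eyes.read_camera("wrist");cv2.imwrite("pics/w3.png",i)
s=monitor.read_state();print(s["t"],s["tool_pos"],s["orientation"],W[3])
b=blobs(i,"violet")[0];print(cen(b),cv2.minAreaRect((plane(W,b,.016)[:,:2]*1000).astype(np.float32)))
```

```text
2.7167 [ 0.43976986 -0.07182682  0.05613127] [3.11973624 0.3565238  0.004999  ] [ 0.50850059 -0.05538659  0.22034816]
[253.9719895  209.82297252] ((437.97149658203125, -71.7918701171875), (74.13280487060547, 46.925392150878906), 13.074499130249023)
```

View pics/w3.png

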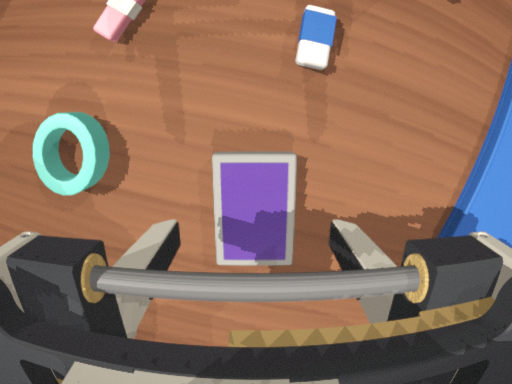

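The pad (254,210) is centred between the fingers with yaw matched. Descend and grasp.

>>> arm_command(
  deltas=[
    [[0,-0.15,-1.6,0,0,0],[0,0,-1.6,0,0,0],[0,0,-1.2,0,0,0],[0,0,-0.6,0,0,0],[0,0,0,0,0,0],[0,0,0,0,0,0]],
  ],
)

```text
t: 3.22
tool_pos: [0.4393, -0.0724, 0.0051]
orientation: [3.12, 0.358, 0.003]
force: [-0.9, 0.1, 0.7]
opening: 0.093
gripper_force: 0.0
```

>>> arm_command(
  deltas=[
    [[0,0,0,0,0,0],[0,0,0,0,0,0],[0,0,0,0,0,0],[0,0,0,0,0,0],[0,0,0,0,0,0],[0,0,0,0,0,0]],
  ],
  gripper=-1,
  squeeze=20,
)

```text
t: 3.72
tool_pos: [0.4382, -0.0719, 0.0038]
orientation: [3.121, 0.359, 0.0]
force: [-0.5, -0.4, 2.4]
opening: 0.06
gripper_force: 20.0
```

>>> arm_command(
  deltas=[
    [[0,0,1,0,0,0],[0,0,2,0,0,0],[0,0,3,0,0,0],[0,0,3,0,0,0],[1.1,-3.2,1,0,0,-3],[1.1,-3.2,0,0,0,-3],[1.1,-3.2,0,0,0,-3],[1.1,-3.2,0,0,0,-3],[1.1,-3.2,0,0,0,-3],[1.1,-3.2,0,0,0,-3],[1.1,-3.2,0,0,0,-3],[1.1,-3.1,0,0,0,-3]],
  ],
)

```text
t: 4.72
tool_pos: [0.5262, -0.3285, 0.104]
orientation: [-3.127, 0.303, 0.0]
force: [0.3, -0.1, -0.9]
opening: 0.0597
gripper_force: 20.0
```

>>> arm_command(
  deltas=[
    [[0,0,0,0,0,0],[0,0,0,0,0,0],[0,0,0,0,0,0]],
  ],
)

```text
t: 4.97
tool_pos: [0.5257, -0.3264, 0.1035]
orientation: [-3.127, 0.298, 0.001]
force: [0.1, 0.3, -1.7]
opening: 0.0598
gripper_force: 20.0
```

Run:
```python
from h import *
W=cam("wrist");i=eyes.read_camera("wrist");cv2.imwrite("pics/w4.png",i)
s=monitor.read_state();print(s["t"],s["tool_pos"],s["orientation"],s["opening"],W[3])
b=blobs(i,"blue")[0];print(cen(b),cv2.minAreaRect((plane(W,b,.018)[:,:2]*1000).astype(np.float32)))
```

```text
5.0167 [ 0.52576628 -0.32594108  0.1036537 ] [-3.12678380e+00  2.96769707e-01  1.06778835e-03] 0.059473867339387226 [ 0.59641839 -0.34041615  0.26853468]
[266.34510878 124.19374423] ((563.3389282226562, -341.9516296386719), (135.53883361816406, 141.2058563232422), 78.57052612304688)
```

View pics/w4.png

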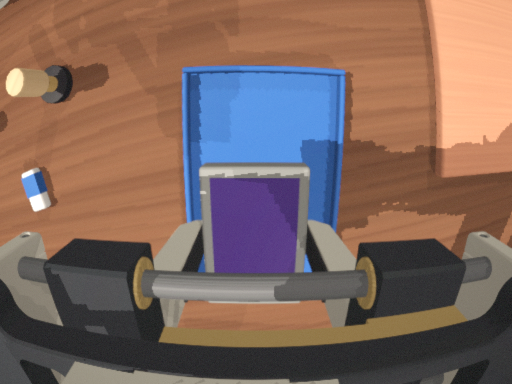

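The pad is held aligned over the tray, with the tray's far corners at (184,68) and (344,71). I'll compute the tray centre from these.

Run:
```python
from h import *
W=cam("wrist")
P=plane(W,[(184,68),(344,71),(185,210),(339,210)],.018)[:,:2];print(P)
e=P[0]-P[1];print(np.hypot(*e),np.degrees(np.arctan2(e[1],e[0]))-90)
u=np.array([e[1],-e[0]])/np.hypot(*e);print((P[0]+P[1])/2-.110*u)
n=np.array([-u[1],u[0]]);t=monitor.read_state()["tool_pos"][:2];print([(p-t)@n for p in P])
```

```text
[[ 0.6458921  -0.28889157]
 [ 0.61893476 -0.4220897 ]
 [ 0.52334447 -0.26173999]
 [ 0.49672901 -0.39973373]]
0.1358986413447226 -11.441282072472916
[ 0.52459929 -0.33367064]
[np.float64(0.06014187652403631), np.float64(-0.07575676482068629), np.float64(0.06244491983740457), np.float64(-0.0780862142219271)]
```

>>> arm_command(
  deltas=[
    [[-0.1,-0.8,0,0,0,0],[0,0,-2,0,0,0],[0,0,-2.5,0,0,0],[0,0,-2,0,0,0],[0,0,-1.5,0,0,0],[0,0,-0.8,0,0,0],[0,0,-0.3,0,0,0],[0,0,0,0,0,0],[0,0,0,0,0,0],[0,0,0,0,0,0]],
  ],
)

```text
t: 5.85
tool_pos: [0.5261, -0.3355, 0.0143]
orientation: [3.126, -0.298, 0.003]
force: [-0.2, -0.2, -1.0]
opening: 0.0599
gripper_force: 20.0
```

>>> arm_command(
  deltas=[
    [[0,0,-0.1,0,0,0],[0,0,-0.1,0,0,0],[0,0,-0.1,0,0,0],[0,0,-0.1,0,0,0],[0,0,0,0,0,0]],
  ],
)

```text
t: 6.27
tool_pos: [0.5252, -0.335, 0.0089]
orientation: [3.127, -0.298, 0.0]
force: [0.0, -0.3, 0.9]
opening: 0.0596
gripper_force: 20.0
```

>>> arm_command(
  deltas=[
    [[0,0,0,0,0,0],[0,0,0,0,0,0],[0,0,0,0,0,0],[0,0,0,0,0,0]],
  ],
  gripper=0.6,
)

```text
t: 6.6
tool_pos: [0.5251, -0.3349, 0.0086]
orientation: [-3.127, 0.298, -0.0]
force: [-0.4, 0.9, -0.3]
opening: 0.0737
gripper_force: 0.0
```

>>> arm_command(
  deltas=[
    [[0,0,1,0,0,0],[0,0,3,0,0,0],[0,0,3.5,0,0,0],[0,0,3.5,0,0,0],[0,0,3.5,0,0,0],[1.8,3,1.5,0,0,0],[1.8,3,0,0,0,0],[1.8,3,0,0,0,0],[1.8,3,0,0,0,0],[0,0,0,0,0,0],[0,0,0,0,0,0],[0,0,0,0,0,0]],
  ],
)

```text
t: 7.6
tool_pos: [0.597, -0.215, 0.1691]
orientation: [3.127, -0.297, 0.0]
force: [-0.8, -0.4, -0.7]
opening: 0.0744
gripper_force: 0.0
```

Run:
```python
from h import *
W=cam("wrist");i=eyes.read_camera("wrist");cv2.imwrite("pics/w5.png",i)
S=cam("scene");a=eyes.read_camera("scene");D=cam("side");b2=eyes.read_camera("side")
s=monitor.read_state();print(s["t"],s["tool_pos"],s["orientation"],s["opening"],W[3])
L=[]
for c,im in ((W,i),(S,a),(D,b2)):
    b=blobs(im,"violet")
    if b: L.append((c,cen(b[0])));print(cen(b[0]),cv2.contourArea(b[0]),cv2.minAreaRect((plane(c,b[0],.021)[:,:2]*1000).astype(np.float32)))
for j in range(len(L)):
  for k in range(j): print(tri(L[k][0],L[k][1],L[j][0],L[j][1]))
b=near(i,"wood",(200,150));
print([(cen(b),cv2.contourArea(b)) for b in blobs(i,"wood")[:4]])
```

```text
7.75 [ 0.59653383 -0.21614006  0.16881139] [ 3.12685143e+00 -3.00609700e-01 -7.36968808e-05] 0.07471523319477918 [ 0.66758037 -0.22874169  0.33420595]
[365.84772414 215.50712644] 1812.5 ((525.0936889648438, -335.33599853515625), (46.16014862060547, 74.12751770019531), 80.06784057617188)
[206.66901822 119.18812463] 283.5 ((525.9088745117188, -336.36187744140625), (49.601898193359375, 75.71595764160156), 78.27539825439453)
[293.25102881 125.5627572 ] 162.0 ((524.0047607421875, -335.4089660644531), (46.45759963989258, 71.36041259765625), 79.26493072509766)
[[ 0.52751486 -0.33671415  0.01987526]]
[[ 0.52526269 -0.33943912  0.0150455 ]]
[[ 0.52413934 -0.34092269  0.01608366]]
[(array([335.91461341, 329.95122834]), 4606.5), (array([169.20259284, 121.61063503]), 758.5), (array([117.07291667, 280.11206897]), 464.0), (array([391.49561952, 280.12181894]), 399.5)]
```

View pics/w5.png

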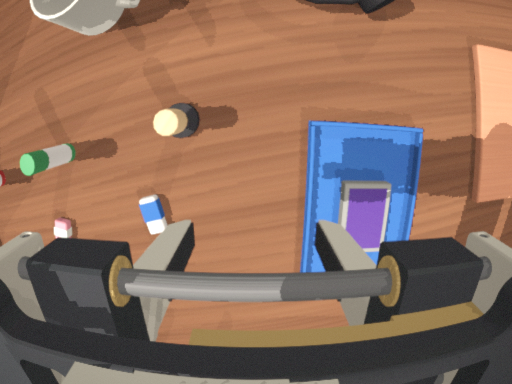

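The stamp's grip top shows at (172,122) in the wrist view and the pad lies flat in the tray. Quick stamp check from here.

```bash
python3 - 2>/dev/null <<'E'
from h import *
W=cam("wrist");i=cv2.imread("pics/w5.png");S=cam("scene");a=cv2.imread("pics/scene0.png");D=cam("side");d=cv2.imread("pics/side0.png")
pr=[(W,near(i,"wood",(169,121))),(S,near(a,"wood",(185,175))),(D,near(d,"wood",(233,150)))]
print(axis(pr)[0],[axis([pr[0],p])[0] for p in pr[1:]],tri(W,cen(pr[0][1]),S,cen(pr[1][1])))
E
```

```text
[ 0.67646023 -0.14724326] [array([ 0.67467081, -0.15478853]), array([ 0.67577269, -0.1438599 ])] [[ 0.67615941 -0.14747341  0.04890114]]
```

>>> arm_command(
  deltas=[
    [[2.65,2.2,0,0,0,0],[2.65,2.2,0,0,0,0],[2.65,2.2,0,0,0,0],[0,0,0,0,0,0],[0,0,-2.5,0,0,0],[0,0,-3.5,0,0,0],[0,0,-3.5,0,0,0],[0,0,-2.5,0,0,0],[0,0,-1.2,0,0,0],[0,0,-0.6,0,0,0],[0,0,0,0,0,0],[0,0,0,0,0,0]],
  ],
)

```text
t: 8.75
tool_pos: [0.6776, -0.1497, 0.0325]
orientation: [3.127, -0.299, 0.004]
force: [-0.4, -0.0, -0.1]
opening: 0.0744
gripper_force: 0.0
```

>>> arm_command(
  deltas=[
    [[0,0,0,0,0,0],[0,0,0,0,0,0],[0,0,0,0,0,0],[0,0,0,0,0,0],[0,0,0,0,0,0],[0,0,0,0,0,0],[0,0,0,0,0,0]],
  ],
  gripper=-1,
  squeeze=15,
)

```text
t: 9.33
tool_pos: [0.6766, -0.1488, 0.0307]
orientation: [3.127, -0.298, 0.0]
force: [-0.2, 0.6, 0.4]
opening: 0.0322
gripper_force: 0.0
```

>>> arm_command(
  deltas=[
    [[0,0,0,0,0,0],[0,0,0,0,0,0],[0,0,0,0,0,0],[0,0,0,0,0,0]],
  ],
)

```text
t: 9.67
tool_pos: [0.6766, -0.1488, 0.0306]
orientation: [-3.127, 0.298, 0.0]
force: [0.1, 1.1, 0.3]
opening: 0.026
gripper_force: 15.0
```

>>> arm_command(
  deltas=[
    [[0,0,1,0,0,0],[0,0,3,0,0,0],[0,0,3,0,0,0],[0,0,2,0,0,0],[0,0,0,0,0,0],[0,0,0,0,0,0]],
  ],
)

```text
t: 10.17
tool_pos: [0.678, -0.1494, 0.1233]
orientation: [3.126, -0.298, 0.007]
force: [-0.1, 1.1, -0.7]
opening: 0.0256
gripper_force: 15.0
```

```bash
python3 - 2>/dev/null <<'E'
from h import *
S=cam("scene");a=eyes.read_camera("scene");D=cam("side");d=eyes.read_camera("side")
s=monitor.read_state();print(s["t"],s["tool_pos"],s["opening"],s["gripper_force"])
cv2.imwrite("pics/sd.png",np.vstack([cv2.resize(a[60:260,100:300],None,fx=1.5,fy=1.5),cv2.resize(d[60:260,150:350],None,fx=1.5,fy=1.5)]))
E
```

```text
10.2667 [ 0.67575232 -0.14867801  0.11927241] 0.025879684437942346 14.997457265853882
```

View pics/sd.png

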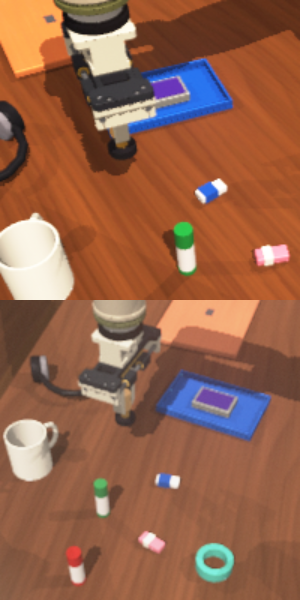

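The stamp is held upright, clear of everything. I'm carrying it over the pad.

>>> arm_command(
  deltas=[
    [[-1.6,-2,0,0,0,0],[-2.4,-3,0,0,0,0],[-2.5,-3.1,0,0,0,0],[-2.5,-3.1,0,0,0,0],[-2.5,-3.1,0,0,0,0],[-2.2,-2.7,0,0,0,0],[-1.4,-1.7,0,0,0,0],[0,0,-2,0,0,0],[0,0,-2.5,0,0,0],[0,0,-0.9,0,0,0],[0,0,0,0,0,0],[0,0,0,0,0,0]],
  ],
)

```text
t: 11.27
tool_pos: [0.5246, -0.3347, 0.065]
orientation: [-3.125, 0.297, 0.005]
force: [1.0, -0.1, -1.0]
opening: 0.026
gripper_force: 15.0
```

```bash
python3 - 2>/dev/null <<'E'
from h import *
W=cam("wrist");i=eyes.read_camera("wrist")
s=monitor.read_state();print(s["t"],s["tool_pos"],s["force"])
s=monitor.read_state();print(s["t"],s["tool_pos"])
S=cam("scene");a=eyes.read_camera("scene");D=cam("side");d=eyes.read_camera("side")
cv2.imwrite("pics/st.png",np.hstack([cv2.resize(i,None,fx=.8,fy=.8)[:300],cv2.resize(a[75:175,140:270],None,fx=3,fy=3)]))
E
```

```text
11.3167 [ 0.5256574  -0.33540848  0.06657161] [-0.30581168 -0.04998545 -1.08308837]
11.3167 [ 0.5256574  -0.33540848  0.06657161]
```

View pics/st.png

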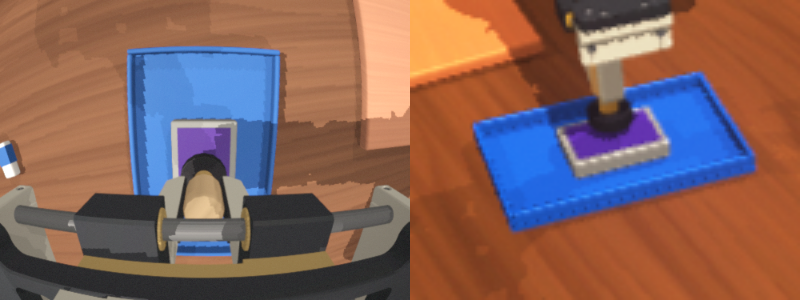

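The stamp base hovers over the middle of the pad. Lower it gently.

>>> arm_command(
  deltas=[
    [[0,0,-0.6,0,0,0],[0,0,-0.5,0,0,0],[0,0,-0.2,0,0,0],[0,0,-0.1,0,0,0],[0,0,-0.1,0,0,0],[0,0,0,0,0,0],[0,0,0,0,0,0]],
  ],
)

```text
t: 12.0
tool_pos: [0.5257, -0.336, 0.0518]
orientation: [3.127, -0.298, 0.0]
force: [0.6, 0.8, -1.0]
opening: 0.0255
gripper_force: 15.0
```

>>> arm_command(
  deltas=[
    [[0,0,-0.05,0,0,0],[0,0,0,0,0,0],[0,0,0,0,0,0]],
  ],
)

```text
t: 12.25
tool_pos: [0.5258, -0.336, 0.0515]
orientation: [3.127, -0.298, 0.001]
force: [-0.3, 1.3, 1.5]
opening: 0.0255
gripper_force: 15.0
```

>>> arm_command(
  deltas=[
    [[0,0,0,0,0,0],[0,0,0,0,0,0],[0,0,0,0,0,0],[0,0,0,0,0,0],[0,0,0.5,0,0,0],[0,0,1.5,0,0,0],[0,0,3,0,0,0],[0,0,4,0,0,0],[0,0,4,0,0,0],[0,0,4,0,0,0]],
  ],
  gripper=0.5,
)

```text
t: 13.08
tool_pos: [0.5252, -0.3355, 0.2231]
orientation: [-3.127, 0.298, 0.001]
force: [0.4, -0.2, 0.3]
opening: 0.0699
gripper_force: 0.0
```

>>> arm_command(
  deltas=[
    [[-1,3.5,1,0,0,1.6],[-1,3.9,0.8,0,0,1.6],[-1,3.9,0.8,0,0,1.6],[-1,3.9,0.8,0,0,1.6],[-1,3.9,0.8,0,0,1.6],[-1,3.9,0.8,0,0,1.6],[-1,3.9,0.8,0,0,1.6],[-1,3.9,0.8,0,0,1.6],[-1,3.9,0.8,0,0,1.6],[-1,3.9,0.8,0,0,1.2],[0,0,0,0,0,0],[0,0,0,0,0,0]],
  ],
  gripper=1,
)

```text
t: 14.08
tool_pos: [0.4255, 0.052, 0.3044]
orientation: [3.139, 0.136, 0.004]
force: [-0.2, -0.3, -0.6]
opening: 0.0931
gripper_force: 0.0
```

```bash
python3 - 2>/dev/null <<'E'
from h import *
import pickle
W=cam("wrist");i=eyes.read_camera("wrist");S=cam("scene");a=eyes.read_camera("scene")
D=cam("side");d=eyes.read_camera("side")
pickle.dump((W,i,S,a,D,d),open("v6.pkl","wb"))
s=monitor.read_state();print(s["t"],s["tool_pos"],s["orientation"],s["opening"],W[3])
pr=[(c,near(m,"wood",p)) for c,m,p in ((S,a,(206,108)),(D,d,(293,110)))]
print(axis(pr),tri(S,cen(pr[0][1]),D,cen(pr[1][1])),[cv2.contourArea(p[1]) for p in pr],[cen(p[1]) for p in pr])
cv2.imwrite("pics/w6.png",np.hstack([i[:300],cv2.resize(a[70:170,150:270],None,fx=2.3,fy=3)]))
E
```

```text
14.2333 [0.42570199 0.04916716 0.30288363] [ 3.13856181e+00  1.27172998e-01 -5.73059460e-04] 0.09267033922339726 [0.49671269 0.05814978 0.46969794]
(array([ 0.52527111, -0.33850716]), [4.440892098500626e-13, -2.914335439641036e-13]) [[ 0.52478217 -0.33870928  0.06488343]] [166.5, 84.0] [array([204.93993994, 104.18318318]), array([294.21031746, 114.31150794])]
```

View pics/w6.png

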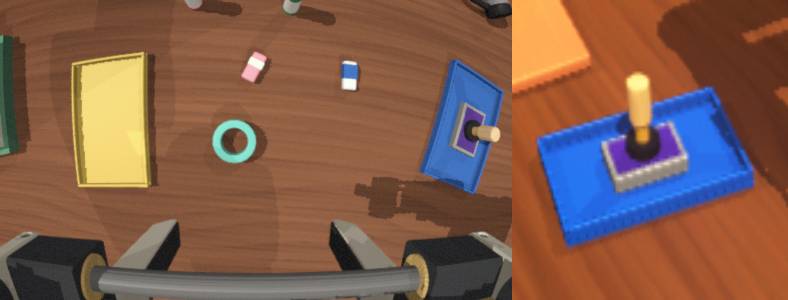

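The post kit is right: stamp standing mid-pad. The wrist view also shows the tape (234,141), pink eraser (254,67), yellow tray (112,122) and, at the top edge, the red glue base (195,3).

```bash
cat >> h.py <<'E'
HS["red"]=((0,170,60),(5,255,255)); HS["yellow"]=((20,95,80),(34,255,255))
def eraser(img,p,r=30):
    x,y=max(int(p[0])-r,0),max(int(p[1])-r,0)
    h=cv2.cvtColor(img,cv2.COLOR_BGR2HSV)[y:int(p[1])+r,x:int(p[0])+r]
    m=((h[...,0]>155)&(h[...,1]>40)&(h[...,2]>90)|(h[...,1]<75)&(h[...,2]>120)).astype(np.uint8)
    m=cv2.morphologyEx(m,cv2.MORPH_CLOSE,np.ones((3,3),np.uint8))
    c=cv2.findContours(m,cv2.RETR_EXTERNAL,cv2.CHAIN_APPROX_NONE)[0]
    c=min((k for k in c if cv2.contourArea(k)>20),key=lambda k:np.linalg.norm(cen(k)+(x,y)-p))
    return c+np.array([x,y])
def mar(c,b,z): 
    r=cv2.minAreaRect((plane(c,b,z)[:,:2]*1000).astype(np.float32)); return [np.round(v,1).tolist() for v in r]
E
python3 - 2>/dev/null <<'E'
from h import *
import pickle
W,i,S,a,D,d=pickle.load(open("v6.pkl","rb"))
np.set_printoptions(precision=4,suppress=True)
V=((W,i),(S,a),(D,d))
t=[(c,near(m,"turq",p)) for (c,m),p in zip(V,((234,141),(331,211),(293,235)))]
print("tape",axis(t),tri(W,cen(t[0][1]),S,cen(t[1][1])))
e=[(c,eraser(m,p)) for (c,m),p in zip(V,((254,67),(281,230),(251,221)))]
for c,b in e: print("er",cen(b),cv2.contourArea(b),mar(c,b,.014))
print(tri(W,cen(e[0][1]),S,cen(e[1][1])),tri(W,cen(e[0][1]),D,cen(e[2][1])))
y=[(c,blobs(m,"yellow")[0]) for c,m in V]
for c,b in y: print("yel",cen(b),mar(c,b,.018),mar(c,b,.01))
r=[(c,near(m,"red",p)) for (c,m),p in list(zip(V,(0,(267,273),(200,230))))[1:]]
print("red",axis(r),tri(S,cen(r[0][1]),D,cen(r[1][1])),[cv2.boundingRect(x[1]) for x in r])
E
```

```text
tape (array([0.4514, 0.0838]), [0.39721894054272133, -0.42200169050332637, 0.4748917696266314]) [[0.4509 0.0846 0.0113]]
er [253.825   66.4242] 400.0 [[567.4, 64.5], [25.1, 45.7], 69.4]
er [280.4552 229.4931] 216.0 [[572.8, 69.8], [31.4, 45.6], 62.6]
er [250.907  220.7556] 125.5 [[566.9, 70.6], [32.3, 45.8], 65.4]
[[0.5693 0.0644 0.0057]] [[0.5687 0.0648 0.0063]]
yel [110.8566 121.1924] [[470.8, 297.2], [219.5, 145.7], 4.5] [[470.3, 301.4], [223.4, 148.3], 4.5]
yel [398.2871 295.6589] [[476.3, 302.1], [228.0, 141.8], 4.9] [[471.2, 300.2], [230.9, 143.6], 4.9]
yel [267.7245 312.891 ] [[470.4, 305.0], [219.9, 145.4], 4.6] [[470.9, 301.7], [222.0, 146.8], 4.6]
red (array([0.6739, 0.1677]), [-1.942890293094024e-13, 5.551115123125783e-14]) [[0.6741 0.1678 0.0728]] [(260, 264, 16, 20), (194, 224, 10, 13)]
```

>>> arm_command(
  deltas=[
    [[0.5,0.7,-3.3,0,0,0],[0.5,0.7,-3.3,0,0,0],[0.5,0.7,-3.3,0,0,0],[0.5,0.7,-3.3,0,0,0],[0.6,0.5,-3.3,0,0,0],[0,0,-3.3,0,0,0],[0,0,-3.3,0,0,0],[0,0,-3.3,0,0,0],[0,0,-1.8,0,0,0],[0,0,-0.9,0,0,0],[0,0,-0.5,0,0,0],[0,0,-0.1,0,0,0]],
  ],
)

```text
t: 15.23
tool_pos: [0.4516, 0.0822, 0.0057]
orientation: [3.139, 0.126, -0.002]
force: [-0.5, -0.7, 0.2]
opening: 0.093
gripper_force: 0.0
```

>>> arm_command(
  deltas=[
    [[0,0,0,0,0,0],[0,0,0,0,0,0]],
  ],
)

```text
t: 15.4
tool_pos: [0.4531, 0.0829, 0.0077]
orientation: [-3.139, -0.128, -0.004]
force: [0.6, 0.3, 0.2]
opening: 0.0928
gripper_force: 0.0
```

>>> arm_command(
  deltas=[
    [[0,0,0,0,0,0],[0,0,0,0,0,0],[0,0,0,0,0,0],[0,0,0,0,0,0],[0,0,0,0,0,0],[0,0,0,0,0,0]],
  ],
  gripper=-1,
  squeeze=15,
)

```text
t: 15.9
tool_pos: [0.4519, 0.0833, 0.0065]
orientation: [-3.139, -0.129, -0.001]
force: [-0.4, -0.2, 3.7]
opening: 0.0665
gripper_force: 15.0
```

>>> arm_command(
  deltas=[
    [[0,0,1,0,0,0],[0,0,2.5,0,0,0],[0,0,3.5,0,0,0],[-0.4,2.5,3,0,0,0],[-0.5,3.5,0,0,0,0],[-0.5,4,0,0,0,0],[-0.5,4,0,0,0,0],[-0.5,4,0,0,0,0],[-0.6,3.4,0,0,0,0],[0,0,0,0,0,0],[0,0,0,0,0,0],[0,0,0,0,0,0]],
  ],
)

```text
t: 16.9
tool_pos: [0.4214, 0.2969, 0.1062]
orientation: [3.138, 0.131, -0.0]
force: [0.3, -0.2, -0.5]
opening: 0.0671
gripper_force: 15.0
```

```bash
python3 - 2>/dev/null <<'E'
from h import *
W=cam("wrist");i=eyes.read_camera("wrist");cv2.imwrite("pics/w7.png",i)
s=monitor.read_state();print(s["t"],s["tool_pos"],s["orientation"],s["opening"],W[3])
b=blobs(i,"yellow")[0];print(cen(b),mar(W,b,.018))
E
```

```text
16.95 [0.42157257 0.29634022 0.10616275] [ 3.13830217e+00  1.28706361e-01 -5.31523493e-04] 0.06682258347327573 [0.49303661 0.30289995 0.2713213 ]
[253.6256285  107.12786158] [[486.4, 302.5], [187.1, 139.1], 4.5]
```

View pics/w7.png

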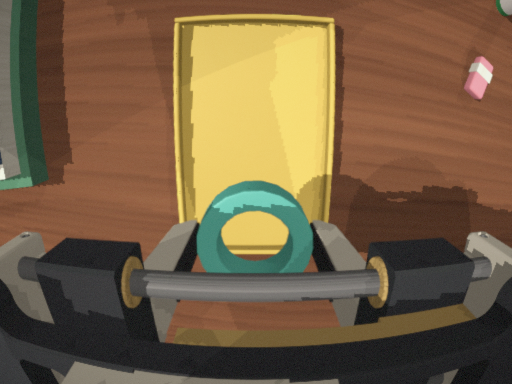

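The roll is held over the tray's near half, with the tray spanning (176–334) in columns and matching my estimate. Lower it.

>>> arm_command(
  deltas=[
    [[0,0,-2,0,0,0],[0,0,-2.5,0,0,0],[0,0,-2.2,0,0,0],[0,0,-1.4,0,0,0],[0,0,-0.7,0,0,0],[0,0,-0.3,0,0,0],[0,0,-0.1,0,0,0],[0,0,-0.1,0,0,0],[0,0,-0.1,0,0,0],[0,0,0,0,0,0],[0,0,0,0,0,0]],
  ],
)

```text
t: 17.87
tool_pos: [0.4221, 0.2974, 0.0129]
orientation: [-3.138, -0.129, -0.002]
force: [-0.1, 0.3, -1.3]
opening: 0.0671
gripper_force: 15.0
```

>>> arm_command(
  deltas=[
    [[0,0,-0.1,0,0,0],[0,0,0,0,0,0],[0,0,0,0,0,0]],
  ],
)

```text
t: 18.12
tool_pos: [0.4219, 0.2974, 0.0115]
orientation: [-3.139, -0.129, -0.001]
force: [-0.0, -1.4, 0.9]
opening: 0.0668
gripper_force: 15.0
```

>>> arm_command(
  deltas=[
    [[0,0,0,0,0,0],[0,0,0,0,0,0],[0,0,0,0,0,0],[0,0,0,0,0,0],[0,0,1,0,0,0],[0,0,2.5,0,0,0],[0,0,3.5,0,0,0],[0,0,4,0,0,0],[0,0,4,0,0,0],[0,0,4,0,0,0]],
  ],
  gripper=0.68,
)

```text
t: 18.95
tool_pos: [0.4211, 0.2969, 0.2037]
orientation: [-3.139, -0.129, -0.0]
force: [0.7, 0.7, 1.0]
opening: 0.0779
gripper_force: 0.0
```

>>> arm_command(
  deltas=[
    [[2.5,-1.7,0.6,0,0,0],[3.1,-2.2,0,0,0,0],[3.1,-2.2,0,0,0,0],[3.1,-2.2,0,0,0,0],[3.1,-2.2,0,0,0,0],[3.1,-2.2,0,0,0,0],[0,0,0,0,0,0],[0,0,0,0,0,0],[0,0,0,0,0,0]],
  ],
)

```text
t: 19.7
tool_pos: [0.6013, 0.1702, 0.2074]
orientation: [-3.139, -0.128, 0.001]
force: [-1.2, -0.0, -0.0]
opening: 0.0777
gripper_force: 0.0
```

```bash
python3 - 2>/dev/null <<'E'
from h import *
import pickle
np.set_printoptions(precision=4,suppress=True)
W=cam("wrist");i=eyes.read_camera("wrist");S=cam("scene");a=eyes.read_camera("scene");D=cam("side");d=eyes.read_camera("side")
cv2.imwrite("pics/w8.png",i);pickle.dump((W,i,S,a,D,d),open("v8.pkl","wb"))
s=monitor.read_state();print(s["t"],s["tool_pos"],s["orientation"],W[3])
rb=[b for b in blobs(i,"red")[:3]];print([(cen(b),cv2.contourArea(b),plane(W,cen(b),.085)) for b in rb])
t=[(c,blobs(m,"turq")[0]) for c,m in ((W,i),(S,a),(D,d))]
print("tape",[cv2.contourArea(x[1]) for x in t],axis(t),axis(t[1:]),tri(S,cen(t[1][1]),D,cen(t[2][1])))
E
```

```text
19.85 [0.6008 0.1712 0.2077] [-3.1386 -0.1313 -0.0006] [0.673  0.1759 0.3724]
[(array([270.9674, 113.6087]), 46.0, array([[0.6724, 0.1598, 0.085 ]])), (array([261.0417, 104.6146]), 16.0, array([[0.6803, 0.17  , 0.085 ]]))]
tape [37.0, 939.5, 610.0] (array([0.4146, 0.284 ]), [-9.892399685646257, 9.781463634762344, -6.615453764421529]) (array([0.4213, 0.2966]), [1.3877787807814457e-13, -7.405100838075995e-14]) [[0.4209 0.2974 0.0158]]
```

View pics/w8.png

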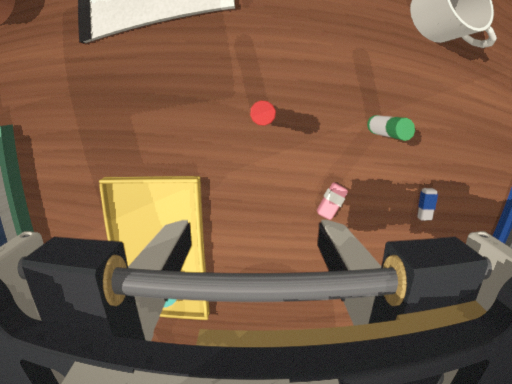

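The red cap is seen end-on at (262,113).

```bash
python3 - 2>/dev/null <<'E'
from h import *
import pickle
np.set_printoptions(precision=4,suppress=True)
W,i,S,a,D,d=pickle.load(open("v8.pkl","rb"))
HS["red"]=((0,215,150),(3,255,255));h=cv2.cvtColor(i,cv2.COLOR_BGR2HSV);print(h[113,262],h[113,300])
m=((h[...,2]>150)&((h[...,0]<3)|(h[...,0]>176))&(h[...,1]>180)).astype(np.uint8)
c=max([k for k in cv2.findContours(m,cv2.RETR_EXTERNAL,cv2.CHAIN_APPROX_NONE)[0]],key=cv2.contourArea)
o,r=cv2.minEnclosingCircle(c);print(o,r,cen(c),plane(W,o,.085),plane(W,cen(c),.085))
b=eraser(i,(333,201));print(cen(b),mar(W,b,.014))
E
```

```text
[  1 171 236] [ 10 133 102]
```

```bash
python3 - 2>/dev/null <<'E'
from h import *
import pickle
np.set_printoptions(precision=4,suppress=True)
W,i,S,a,D,d=pickle.load(open("v8.pkl","rb"))
h=cv2.cvtColor(i,cv2.COLOR_BGR2HSV)
m=((h[...,2]>130)&((h[...,0]<4)|(h[...,0]>176))&(h[...,1]>140)).astype(np.uint8)
c=min([k for k in cv2.findContours(m,cv2.RETR_EXTERNAL,cv2.CHAIN_APPROX_NONE)[0] if cv2.contourArea(k)>100],key=lambda k:np.linalg.norm(cen(k)-(262,113)))
o,r=cv2.minEnclosingCircle(c);print(o,r,cen(c),plane(W,o,.085),plane(W,cen(c),.085))
s=near(a,"red",(267,273));t=near(d,"red",(200,230));print(axis([(W,c),(S,s),(D,t)]),axis([(S,s),(D,t)])[0])
b=eraser(i,(333,201));print(cen(b),mar(W,b,.014))
E
```

```text
(262.5845031738281, 112.52816772460938) 12.670388221740723 [262.5945 112.5279] [[0.6728 0.1679 0.085 ]] [[0.6728 0.1679 0.085 ]]
(array([0.6733, 0.1677]), [0.818514749776325, -0.4760533209455797, -0.48623641388259586]) [0.6739 0.1677]
[332.3119 206.4948] [[559.9, 64.3], [68.4, 39.6], 13.2]
```

>>> arm_command(
  deltas=[
    [[2.4,-0.1,0,0,0,0],[2.4,-0.1,0,0,0,0],[2.4,-0.05,0,0,0,0],[0,0,-1,0,0,0],[0,0,-3,0,0,0],[0,0,-3.5,0,0,0],[0,0,-3.5,0,0,0],[0,0,-3,0,0,0],[0,0,-1.7,0,0,0],[0,0,-0.8,0,0,0],[0,0,0,0,0,0],[0,0,0,0,0,0]],
  ],
)

```text
t: 20.85
tool_pos: [0.6734, 0.1683, 0.0431]
orientation: [-3.139, -0.13, -0.001]
force: [0.4, 0.0, 1.1]
opening: 0.0784
gripper_force: 0.0
```

>>> arm_command(
  deltas=[
    [[0,0,0,0,0,0],[0,0,0,0,0,0],[0,0,0,0,0,0],[0,0,0,0,0,0],[0,0,0,0,0,0],[0,0,0,0,0,0],[0,0,0,0,0,0],[0,0,0,0,0,0],[0,0,0,0,0,0],[0,0,0,0,0,0],[0,0,0,0,0,0]],
  ],
  gripper=-1,
  squeeze=15,
)

```text
t: 21.77
tool_pos: [0.6735, 0.1676, 0.042]
orientation: [3.139, 0.129, -0.0]
force: [-0.1, 0.1, -0.7]
opening: 0.0239
gripper_force: 15.0
```

>>> arm_command(
  deltas=[
    [[0,0,1,0,0,0],[0,0,2.5,0,0,0],[0,0,3,0,0,0],[-2,1,1.5,0,0,0],[-3,1.5,0,0,0,0],[-3.5,1.8,0,0,0,0],[-3.5,1.8,0,0,0,0],[-3.5,1.8,0,0,0,0],[-3.5,1.8,0,0,0,0],[-3.5,1.8,0,0,0,0],[-2.7,1.35,0,0,0,0],[0,0,0,0,0,0]],
  ],
)

```text
t: 22.77
tool_pos: [0.4172, 0.2984, 0.1227]
orientation: [-3.138, -0.134, 0.002]
force: [0.3, -0.7, -0.6]
opening: 0.0238
gripper_force: 15.0
```

>>> arm_command(
  deltas=[
    [[0,0,-1,0,0,0],[0,0,-2,0,0,0],[0,0,-1,0,0,0],[0,0,0,0,0,0],[0,0,0,0,0,0]],
  ],
)

```text
t: 23.18
tool_pos: [0.4216, 0.2952, 0.0812]
orientation: [3.138, 0.127, -0.003]
force: [0.9, -0.7, -0.5]
opening: 0.0238
gripper_force: 15.0
```

```bash
python3 - 2>/dev/null <<'E'
from h import *
np.set_printoptions(precision=4,suppress=True)
W=cam("wrist");i=eyes.read_camera("wrist");S=cam("scene");a=eyes.read_camera("scene");D=cam("side");d=eyes.read_camera("side")
s=monitor.read_state();print(s["t"],s["tool_pos"],s["orientation"],s["opening"])
t=[(c,blobs(m,"turq")[0]) for c,m in ((S,a),(D,d))]
print(axis(t),[cv2.contourArea(x[1]) for x in t])
cv2.imwrite("pics/w9.png",np.hstack([i[100:340,130:380],cv2.resize(a[210:310,310:430],None,fx=2.4,fy=2.4),cv2.resize(d[260:360,210:320],None,fx=2.4,fy=2.4)])[:,:800])
E
```

```text
23.3333 [0.4226 0.2961 0.083 ] [-3.1385 -0.1279 -0.0016] 0.023468987549777186
```

>>> arm_command(
  deltas=[
    [[0,0,-0.5,0,0,0],[0,0,-0.5,0,0,0],[0,0,-0.5,0,0,0],[0,0,0,0,0,0],[0,0,0,0,0,0]],
  ],
)

```text
t: 23.75
tool_pos: [0.4211, 0.2959, 0.0665]
orientation: [3.138, 0.129, -0.002]
force: [0.4, 0.4, -0.7]
opening: 0.0236
gripper_force: 15.0
```

>>> arm_command(
  deltas=[
    [[0,0,-0.7,0,0,0],[0,0,-0.6,0,0,0],[0,0,-0.3,0,0,0],[0,0,-0.1,0,0,0],[0,0,-0.1,0,0,0],[0,0,-0.1,0,0,0],[0,0,0,0,0,0],[0,0,0,0,0,0]],
  ],
)

```text
t: 24.42
tool_pos: [0.4217, 0.2962, 0.0483]
orientation: [-3.139, -0.129, -0.0]
force: [-0.2, 0.9, 0.1]
opening: 0.0238
gripper_force: 15.0
```

>>> arm_command(
  deltas=[
    [[0,0,-0.05,0,0,0],[0,0,-0.05,0,0,0],[0,0,0,0,0,0],[0,0,0,0,0,0]],
  ],
)

```text
t: 24.75
tool_pos: [0.4216, 0.2961, 0.0472]
orientation: [3.139, 0.129, 0.0]
force: [-0.2, 0.1, -1.0]
opening: 0.0235
gripper_force: 15.0
```

>>> arm_command(
  deltas=[
    [[0,0,-0.05,0,0,0],[0,0,0,0,0,0],[0,0,0,0,0,0]],
  ],
)

```text
t: 25.0
tool_pos: [0.4218, 0.2962, 0.0469]
orientation: [-3.139, -0.129, -0.001]
force: [-0.3, -0.3, 2.6]
opening: 0.0239
gripper_force: 15.0
```

>>> arm_command(
  deltas=[
    [[0,0,-0.05,0,0,0],[0,0,0,0,0,0],[0,0,0,0,0,0]],
  ],
)

```text
t: 25.25
tool_pos: [0.4219, 0.2963, 0.0469]
orientation: [-3.139, -0.129, -0.001]
force: [-2.0, -1.9, 5.9]
opening: 0.0238
gripper_force: 15.0
```

>>> arm_command(
  deltas=[
    [[0,0,0.05,0,0,0],[0,0,0,0,0,0]],
  ],
)

```text
t: 25.42
tool_pos: [0.4218, 0.2962, 0.0469]
orientation: [-3.139, -0.129, -0.001]
force: [-0.5, 0.7, 2.7]
opening: 0.0237
gripper_force: 15.0
```

>>> arm_command(
  deltas=[
    [[0,0,0,0,0,0],[0,0,0,0,0,0],[0,0,0,0,0,0],[0,0,0,0,0,0],[0,0,0.5,0,0,0],[0,0,1.5,0,0,0],[0,0,3,0,0,0],[0,0,3.5,0,0,0],[0,0,3.5,0,0,0],[0,0,0,0,0,0]],
  ],
  gripper=0.3,
)

```text
t: 26.25
tool_pos: [0.4253, 0.2983, 0.1753]
orientation: [-3.133, -0.129, -0.017]
force: [0.6, 0.8, 0.9]
opening: 0.0604
gripper_force: 0.0
```

>>> arm_command(
  deltas=[
    [[1.3,-3.4,0,0,0,-4.2],[1.3,-3.4,0,0,0,-4.2],[1.3,-3.5,0,0,0,-4.2],[1.3,-3.5,0,0,0,-4.2],[1.3,-3.5,0,0,0,-4.2],[1.3,-3.4,0,0,0,-4.2],[0,0,0,0,0,0],[0,0,0,0,0,0],[0,0,0,0,0,0]],
  ],
)

```text
t: 27.0
tool_pos: [0.4995, 0.0893, 0.1666]
orientation: [-3.091, 0.559, 0.0]
force: [0.2, -0.1, 0.2]
opening: 0.0601
gripper_force: 0.0
```

```bash
python3 - 2>/dev/null <<'E'
from h import *
np.set_printoptions(precision=4,suppress=True)
W=cam("wrist");i=eyes.read_camera("wrist");S=cam("scene");a=eyes.read_camera("scene");D=cam("side");d=eyes.read_camera("side")
s=monitor.read_state();print(s["t"],s["tool_pos"],s["orientation"],s["opening"],W[3])
cv2.imwrite("pics/w10.png",i)
r=[(c,near(m,"red",p)) for c,m,p in ((S,a,(365,220)),(D,d,(290,290)))]
print("red",[(cen(x[1]),cv2.contourArea(x[1])) for x in r],axis(r)[0],tri(S,cen(r[0][1]),D,cen(r[1][1])))
hs=cv2.cvtColor(i,cv2.COLOR_BGR2HSV)
from scipy import ndimage
R,t=W[2],W[1]["tvec"];p=R@np.array([.568,.0645,.014])+t
th=np.arctan2(np.hypot(p[0],p[1]),p[2]);k=W[1]["fx"]*th/np.hypot(p[0],p[1]);px=(W[1]["cx"]+k*p[0],W[1]["cy"]+k*p[1]);print(px)
b=eraser(i,px,45);print(cen(b),cv2.contourArea(b),mar(W,b,.014))
E
```

```text
27.15 [0.4992 0.0904 0.1666] [-3.092   0.5552  0.0003] 0.06039404767691142 [0.5668 0.0637 0.3317]
red [(array([427.9214, 255.65  ]), 220.5), (array([291.7311, 301.0645]), 90.5)] [0.4204 0.2958] [[0.4207 0.2958 0.0758]]
(np.float64(253.20805304267796), np.float64(110.89395913023522))
[252.8842 110.3782] 813.0 [[567.8, 64.3], [24.2, 45.0], 69.3]
```

>>> arm_command(
  deltas=[
    [[2.3,-0.85,0,0,0,0],[2.3,-0.85,0,0,0,0],[2.25,-0.85,-1,0,0,0],[0,0,-3,0,0,0],[0,0,-3.5,0,0,0],[0,0,-3.5,0,0,0],[0,0,-2.7,0,0,0],[0,0,-1.5,0,0,0],[0,0,-0.7,0,0,0],[0,0,-0.3,0,0,0],[0,0,0,0,0,0],[0,0,0,0,0,0]],
  ],
)

```text
t: 28.15
tool_pos: [0.5693, 0.0641, 0.0062]
orientation: [-3.091, 0.557, -0.004]
force: [-0.0, 0.3, 0.9]
opening: 0.0606
gripper_force: 0.0
```

>>> arm_command(
  deltas=[
    [[0,0,0,0,0,0],[0,0,0,0,0,0],[0,0,0,0,0,0],[0,0,0,0,0,0],[0,0,0,0,0,0],[0,0,0,0,0,0],[0,0,0,0,0,0],[0,0,0,0,0,0],[0,0,0,0,0,0]],
  ],
  gripper=-1,
  squeeze=10,
)

```text
t: 28.9
tool_pos: [0.5681, 0.0636, 0.0047]
orientation: [3.091, -0.559, 0.0]
force: [-1.1, -0.7, 1.3]
opening: 0.0219
gripper_force: 10.0
```

>>> arm_command(
  deltas=[
    [[0,0,1,0,0,0],[0,0,3,0,0,0],[0,0,3.5,0,0,0],[-0.6,3,2.5,0,0,3.5],[-0.6,3.6,0,0,0,3.6],[-0.6,3.6,0,0,0,3.6],[-0.6,3.6,0,0,0,3.6],[-0.6,3.6,0,0,0,3.6],[-0.6,3.6,0,0,0,3.6],[-0.6,3.15,0,0,0,3.5],[0,0,0,0,0,0],[0,0,0,0,0,0]],
  ],
)

```text
t: 29.9
tool_pos: [0.5255, 0.3068, 0.1051]
orientation: [-3.139, -0.128, -0.0]
force: [0.1, -0.4, 0.6]
opening: 0.0222
gripper_force: 10.0
```

>>> arm_command(
  deltas=[
    [[0,0,-2,0,0,0],[0,0,-2.5,0,0,0],[0,0,-2.4,0,0,0],[0,0,-1.2,0,0,0],[0,0,-0.6,0,0,0],[0,0,-0.3,0,0,0],[0,0,-0.2,0,0,0],[0,0,0,0,0,0],[0,0,0,0,0,0],[0,0,0,0,0,0]],
  ],
)

```text
t: 30.73
tool_pos: [0.527, 0.3055, 0.014]
orientation: [-3.138, -0.124, -0.003]
force: [0.2, -1.4, 0.2]
opening: 0.0218
gripper_force: 10.0
```

>>> arm_command(
  deltas=[
    [[0,0,-0.1,0,0,0],[0,0,-0.1,0,0,0],[0,0,0,0,0,0],[0,0,0,0,0,0]],
  ],
)

```text
t: 31.07
tool_pos: [0.526, 0.3051, 0.0106]
orientation: [3.139, 0.124, -0.0]
force: [0.1, 0.2, -0.3]
opening: 0.0219
gripper_force: 10.0
```

>>> arm_command(
  deltas=[
    [[0,0,-0.05,0,0,0],[0,0,0,0,0,0],[0,0,0,0,0,0]],
  ],
)

```text
t: 31.32
tool_pos: [0.5261, 0.3051, 0.0101]
orientation: [3.139, 0.124, -0.0]
force: [-0.1, 0.7, -0.6]
opening: 0.0221
gripper_force: 10.0
```

>>> arm_command(
  deltas=[
    [[0,0,-0.05,0,0,0],[0,0,0,0,0,0],[0,0,0,0,0,0]],
  ],
)

```text
t: 31.57
tool_pos: [0.5262, 0.3052, 0.0097]
orientation: [-3.139, -0.124, -0.0]
force: [-0.1, 0.4, 0.7]
opening: 0.0217
gripper_force: 10.0
```

>>> arm_command(
  deltas=[
    [[0,0,-0.04,0,0,0],[0,0,0,0,0,0]],
  ],
)

```text
t: 31.73
tool_pos: [0.5262, 0.3052, 0.0097]
orientation: [3.139, 0.124, 0.0]
force: [-1.8, -0.4, 6.2]
opening: 0.0219
gripper_force: 10.0
```

>>> arm_command(
  deltas=[
    [[0,0,0,0,0,0],[0,0,0,0,0,0],[0,0,0,0,0,0],[0,0,0,0,0,0],[0,0,0.5,0,0,0],[0,0,2,0,0,0],[0,0,3.5,0,0,0],[0,0,4,0,0,0],[0,0,4,0,0,0],[0,0,4,0,0,0],[0,0,4,0,0,0],[0,0,3,0,0,0]],
  ],
  gripper=0.2,
)

```text
t: 32.73
tool_pos: [0.5267, 0.3054, 0.264]
orientation: [-3.138, -0.124, -0.006]
force: [1.6, 0.8, 0.7]
opening: 0.0559
gripper_force: 0.0
```

>>> arm_command(
  deltas=[
    [[-2,-3.3,0,0,0,0],[-2,-3.5,0,0,0,0],[-2,-3.5,0,0,0,0],[-2,-3.5,0,0,0,0],[-2,-3.3,0,0,0,0],[0,0,0,0,0,0],[0,0,0,0,0,0],[0,0,0,0,0,0]],
  ],
)

```text
t: 33.4
tool_pos: [0.4265, 0.1343, 0.2599]
orientation: [-3.139, -0.122, -0.003]
force: [0.4, 0.3, -0.4]
opening: 0.0556
gripper_force: 0.0
```

```bash
python3 - 2>/dev/null <<'E'
from h import *
np.set_printoptions(precision=4,suppress=True)
W=cam("wrist");i=eyes.read_camera("wrist");S=cam("scene");a=eyes.read_camera("scene");D=cam("side");d=eyes.read_camera("side")
s=monitor.read_state();print(s["t"],s["tool_pos"],s["opening"],s["force"])
cv2.imwrite("pics/fin.png",np.vstack([np.hstack([cv2.resize(a[70:370,150:490],None,fx=1.17,fy=1),cv2.resize(d[90:370,190:340],(398,300))]),cv2.resize(i[:270],(796,300))]))
r=[(c,near(m,"red",p)) for c,m,p in ((S,a,(428,255)),(D,d,(291,301)))]
print("red",axis(r)[0],tri(S,cen(r[0][1]),D,cen(r[1][1])),[cv2.contourArea(x[1]) for x in r])
E
```

```text
33.55 [0.4266 0.135  0.2594] 0.05580956921110442 [-0.0493 -0.7664  0.7222]
red [0.4208 0.2959] [[0.4208 0.2958 0.0755]] [214.5, 89.5]
```

View pics/fin.png

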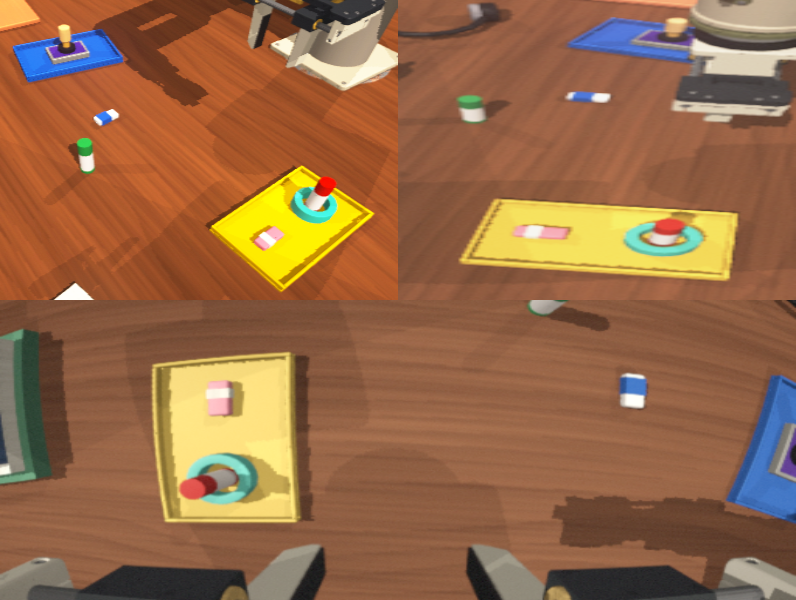

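All three views show both kits in place. The stamp stands on the pad in the blue tray, and the glue stands in the roll's core with the pink eraser beside it in the yellow tray. The white eraser and green glue are untouched and the gripper is clear.

```bash
python3 -c "
from plant import ticket
print(ticket.close_job())"
```

```text
the job is handed in; nothing more can be done
None
```

The job is handed in with both desk kits made up as asked, post kit first, at about 34 s of the 136 s allowed; the last camera check showed everything in place and the gripper clear.

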